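# Hold the loupe in focus over a marked flaw on a cabinet door

### The arm

A 6-joint arm with a two-finger parallel gripper is mounted at the origin on the work surface. World frame = base frame: x ahead of the robot, y to its left, z up, the work surface at z = 0. Lengths are in m, angles in rad, forces in N, time in s.
With the tool pointing down it reaches from about 0.3 to 0.775 m from the base axis. Payload 14.6 kg.
Tool frame: the origin (TCP) lies between the finger pads; the fingertips stand 8 mm ahead of it and the grasp point (between the pads) lies 11 mm behind it; x points along the fingers, y is the direction in which the jaws open and shut, and the axes are right-handed (so a half turn about x gives the same grasp; the last joint's range is limited). The gripper opens to 94 mm and grips with 3 to 60 N. Pads are 16 mm wide; open, the fingers measure 119 mm over their backs; the gripper's body (75 mm by 177 mm) begins 78 mm behind the grasp point.
Start: joints at [-1.287, 0.3, 1.521, -0, 1.321, -0.067], TCP at [0.189, -0.516, 0.213] pointing down, gripper open.
Joint ranges: [-3.03, 3.03], [-0.79, 2.21], [0.23, 2.52], [-1.04, 4.18], [0, 3.07], [-2.55, 2.55]. Speed limits (rad/s): [2.22, 2.22, 2.57, 3.14, 3.14, 3.14].

### API

Orientations are given as [roll, pitch, yaw] about the fixed x, y, z axes, in that order (R = Rz(yaw) Ry(pitch) Rx(roll)).
In Python, from station import ctrl gives the robot as it stands.
- The arm moves only by the shell command python3 -m creep 'ROWS' [FORCE]. ROWS is a JSON object of lists of equal length, an entry for each row: "hand": the closure, from -1 (fully open) to 1 (shut); "slide": the shift along the tool's x, y, z in m, a list of three; "spin": the turn about the tool's x in degrees. A call has 1 to 12 rows; each row is the pose to reach, as a shift and turn from the pose commanded when the call began, along the tool's axes at that moment; what a row does not reach only later rows make up. A row lasts 1/12 s, in which the tool goes at most 41.7 mm and 7.16 degrees, less where a joint would pass 70% of its speed; a pose out of reach is approached as far as the arm can. A call with a gripper value outside its range is refused whole. The fingers move at their own pace and stop on an object; FORCE is the grip in N (left out, the last holds). Time passes only in rows, so rows that repeat a pose let the fingers close. It gives the time, the measured TCP pose, the force and the opening at its end, in the units of the state.
- ctrl.get_obs(): the state, without advancing time (a new reading comes with each control period).
- ctrl.camera(name): name is "side" or "top" or "wrist"; returns the picture (480x640x3 uint8, red, green, blue); there is no depth.
- ctrl.calibration(name): a dict with "K" (3x3 intrinsics, pixels), "k1" (the pictures are not rectified: a ray, as slopes to the right and down, at radius r is drawn at 1 + k1 r^2 times it, then the intrinsics apply), "R" (3x3) and "t" (3): a world point X has camera coordinates R X + t. Camera axes: x right, y down, z forward; pixel columns grow to the right and rows downward; lengths in m; the calibration is good to about 2 mm. A picture is of the moment at which its call begins: read the wrist's pose just before it. calibration takes no time and is no camera call; for the wrist camera it gives the pose at the moment of the call.
- ctrl.hand_in(): hands the job in, once; it reports no verdict.
The state is a dict: "time_s": time; "qpos": joint angles; "joint_vel": joint speeds; "tau": joint torques, N m; "ee_pos": TCP position; "eef_rot": TCP orientation; "force": force on the tool from outside, world axes, zero at the start; "moment": the same for the moment, N m; "grip_width": finger opening in m.
Only numpy, scipy, OpenCV 4.12 (cv2) and the standard library are available. Lean on these libraries where they do the work, as an engineer would, in place of code of your own. Each camera call takes 0.05 s, during which the arm holds its last target.

### The job

A flaw in the finish of the grey cabinet door on the bench is circled with a small orange ring: take the loupe by its handle out of the plywood tool tray and hold it level above the flaw, the ring centred under the lens and the white line round the lens rim at the height of the red pointer on the height gauge, where the lens is in focus. Touch neither the door nor the gauge, and leave everything else where it is. Finish still holding the loupe steady in that position; do not put it down or let go.

Things in the scene. Friction and masses are not known exactly. Their poses are not given: they have to be found in the camera images.
- loupe: Hand loupe, black handle and round lens, about 110 g, lying flat in the tray. Origin: on its underside below the grey grip band, within 10 mm of the balance point; x along the handle to the lens, z up. Handle: 22 mm wide (y), z 0 to 20 mm, x -54 to +29 mm. Lens rim: 64 mm diameter, z 0 to 14 mm, centred at x +68, y 0; white line round it at z 7 mm. Rigid, 155 mm long in all.
- lens (a point): Centre of the loupe's lens, level with the white line: at (68, 0, 7) mm in the loupe's own frame. It has the loupe's axes: z is square to the lens, up while it lies flat.
- tray: Open plywood tool tray, fixed, outside 230 (x) by 270 (y) by 45 mm tall, walls and floor 6 mm; a wall along x parts it into two halves of 218 by 126 mm inside. Origin: centre of its underside, on the bench; x points away from the robot within 0.3 rad. The loupe lies in either half, lens away from the robot, within 0.25 rad of the tray's x; the sanding block in the other.
- door: Small grey shaker-style cabinet door lying flat on two rubber strips, fixed, 170 (x) by 300 mm (y). Origin: centre of its underside, on the bench. Its raised frame is 35 mm wide, the top 25 mm above the bench; the sunk middle field is 20 mm above the bench. Must not be touched.
- ring: Orange ring, 35 mm outer diameter, flat on the door's middle field around the flaw. Origin: the ring's centre, on the field, 20 mm above the bench; z up. Only a mark.
- gauge: Height gauge, fixed, on the bench just beyond the door as seen from the robot: dark steel base 60 by 56 by 20 mm and an upright aluminium rule 24 mm wide, top 194 mm above the bench. Origin: centre of its underside. A red pointer slides on the rule and points (-x of the gauge) to the door. Must not be touched.
- pointer_tip (a point): Tip of the gauge's red pointer, 40 mm from the rule, level with the white line on the red slide. Its height above the bench (between 85 and 130 mm) is the height at which the lens centre, that is the white line on the loupe's rim, is to be held; z up.
- pointer (a joint): How far the red pointer is raised on the gauge: pointer height above the bench = 85 mm + this value (0 to 0.045 m). Stiff, and not to be moved.
- sanding_block: Yellow hand sanding block, 150 by 75 by 46 mm, loose in the other half of the tray. Origin: centre of its underside. Leave alone.
- tape: Roll of blue masking tape lying flat beside the gauge, 100 mm diameter, 24 mm tall, loose. Origin: centre of its underside. Leave alone.
- pencil: Flat red carpenter's pencil, about 180 by 14 by 7 mm, lying between the robot and the door, loose. Origin: centre of its underside, x towards the point. Leave alone.
- can: Steel can with a paper label, 76 mm diameter, 95 mm tall, loose. Origin: centre of its underside. Leave alone.
- jar: Amber jar with a black cap, 60 mm diameter, 60 mm tall, loose. Origin: centre of its underside. Leave alone.
- putty_knife: Putty knife with a wooden handle, about 170 by 50 by 18 mm, lying flat, loose. Origin: on its underside, near where handle and blade meet; x towards the blade. Leave alone.
Things that resemble listed ones, but are neither listed nor needed, are in the scene too. There is more than one size of the gauge; the one meant has the size given above.

How it is judged:
On the way:
1. the loupe, held by its handle, is lifted clear out of the tray (contact force between the fingers and loupe above 1 N and x of the grasp point in the frame of loupe between -0.062 and 0.036 m and z of loupe in the frame of tray above 0.055 m and contact force between loupe and tray below 0.1 N), for 0.2 s.
At the end, for the whole second after the job is handed in: The loupe is held by its handle in the fingers, nothing else carrying it: lens centre within 12 mm (horizontally) of the ring's centre, within 7 mm of the pointer's height, lens level within 0.12 rad (7 degrees), at rest (contact force between the fingers and loupe above 1 N and x of the grasp point in the frame of loupe between -0.062 and 0.036 m and z of lens in the frame of pointer_tip between -0.007 and 0.007 m and horizontal distance between lens and ring below 0.012 m and angle between loupe's own z axis and vertical below 0.12 rad and linear speed of loupe below 0.02 m/s and angular speed of loupe below 0.2 rad/s and contact force between loupe and tray below 0.1 N and contact force between loupe and door below 0.1 N and contact force between loupe and gauge below 0.1 N and contact force between loupe and sanding_block below 0.1 N); the arm keeps its last pose, push and grip.
It fails at once if the door is touched by the loupe or the robot (contact force between any of the fingers, the arm, loupe and door above 0.5 N).
It fails at once if the gauge is touched or its pointer shifted (contact force between any of the fingers, the arm, loupe and gauge above 0.5 N or distance of pointer_tip from where it was at the start of the episode above 0.004 m).
It fails at once if the sanding block is shifted by more than 30 mm (distance of sanding_block from where it was at the start of the episode above 0.03 m).
It fails at once if the tape, pencil, can, jar or putty knife is shifted by more than 20 mm (distance of any of tape, pencil, can, jar, putty_knife from where it was at the start of the episode above 0.02 m).
It also fails if it takes over 38 s, if anything falls off the work surface, if the arm or the gripper's body presses on something with over 40 N, if the wrist force passes 120 N, or if a joint passes its speed limit or range.

## Working session

There is one attempt and no reset: what is moved stays moved. The work goes in short steps, Python scripts to look and compute and a shell command to move; the robot and the scene stay as the last step left them, time stands still between calls to the robot, and variables do not carry over. Pictures are saved under pics/ and viewed, and the job is handed in when it is done.

```bash
ls; mkdir -p pics
python3 - <<'E'
from station import ctrl
import cv2
o=ctrl.get_obs(); print({k:o[k] for k in ('time_s','ee_pos','eef_rot','grip_width','qpos')})
for n in ('top','side','wrist'):
    c=ctrl.calibration(n); print(n,c)
    cv2.imwrite(f'pics/{n}0.png',ctrl.camera(n)[:,:,::-1])
E
```

```text
pics
{'time_s': 0.0, 'ee_pos': array([ 0.18892244, -0.51625315,  0.21287775]), 'eef_rot': array([-1.61524391,  1.56960132,  1.87716128]), 'grip_width': 0.0936950179107545, 'qpos': array([-1.28659819e+00,  3.00475672e-01,  1.52159545e+00, -2.73377639e-05,
        1.32071625e+00, -6.66076184e-02])}
top {'K': array([[520.58210441,   0.        , 325.2631067 ],
       [  0.        , 520.58210441, 239.44462422],
       [  0.        ,   0.        ,   1.        ]]), 'k1': 0.03183413832046676, 'R': array([[ 0.02704008, -0.99943114, -0.02015522],
       [-0.98568368, -0.02330055, -0.16698736],
       [ 0.16642274,  0.02438203, -0.98575301]]), 't': array([0.01147136, 0.60433427, 1.19600958])}
side {'K': array([[508.26056078,   0.        , 313.68527276],
       [  0.        , 508.26056078, 235.1416974 ],
       [  0.        ,   0.        ,   1.        ]]), 'k1': -0.06828189894712704, 'R': array([[-0.986541  , -0.16301836,  0.01272285],
       [-0.12095917,  0.67522255, -0.72762861],
       [ 0.11002607, -0.7193744 , -0.68585329]]), 't': array([0.57121588, 0.11232785, 1.25326434])}
wrist {'K': array([[350.23142236,   0.        , 313.50862706],
       [  0.        , 350.23142236, 243.57993546],
       [  0.        ,   0.        ,   1.        ]]), 'k1': -0.058941995872998046, 'R': array([[ 0.34296078, -0.93934899, -0.00117384],
       [-0.90713761, -0.33152417,  0.25921629],
       [-0.24388371, -0.08783619, -0.96581859]]), 't': array([-0.5487173 , -0.02627264,  0.39049514])}
```

View pics/top0.png

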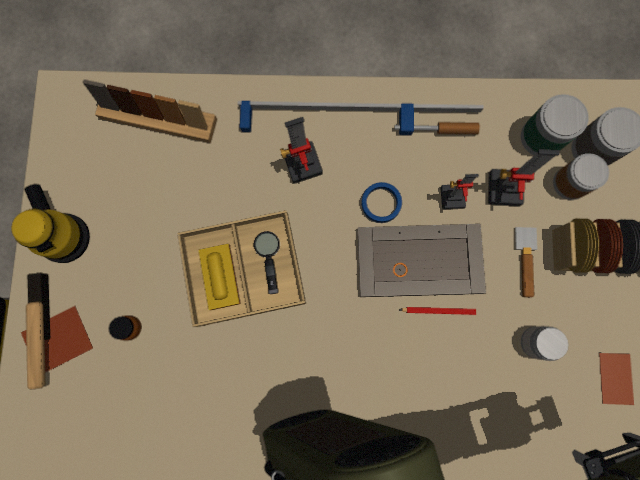

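View pics/side0.png

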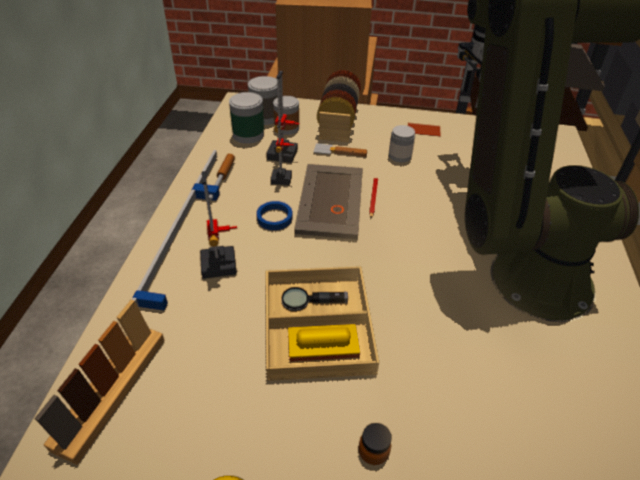

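View pics/wrist0.png

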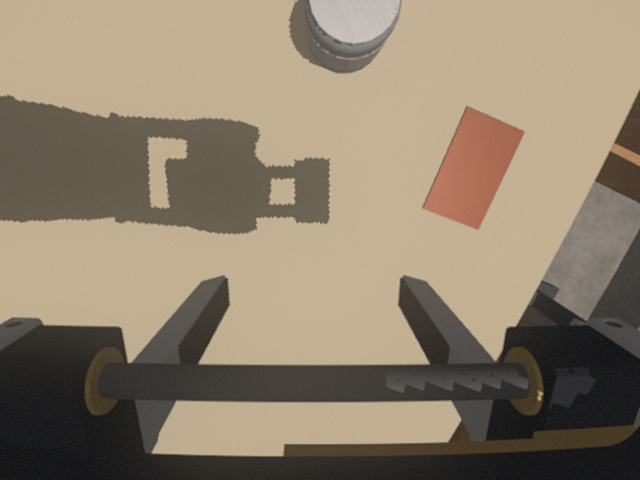

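Top view: the tray is at about (242,268), with the loupe in its right half (lens 266,244, handle to 272,290). The ring is at (400,270). There are three gauge candidates, at (302,165), (453,195) and (507,187). I'll enlarge and measure them.

```bash
cat > h.py <<'E'
import numpy as np, cv2
from station import ctrl
def ray(c,uv):
    K=c['K'];d=np.array([(uv[0]-K[0,2])/K[0,0],(uv[1]-K[1,2])/K[1,1]])
    s=cv2.undistortPoints(np.array([[uv]],float),K,np.array([c['k1'],0,0,0,0.]))[0,0]
    D=c['R'].T@np.array([s[0],s[1],1]);return -c['R'].T@c['t'],D
def onz(c,uv,z):
    o,D=ray(c,uv);return o+D*(z-o[2])/D[2]
def proj(c,X):
    return cv2.projectPoints(np.array(X,float).reshape(-1,1,3),cv2.Rodrigues(c['R'])[0],c['t'],c['K'],np.array([c['k1'],0,0,0,0.]))[0][:,0]
def tri(c1,u1,c2,u2):
    o1,d1=ray(c1,u1);o2,d2=ray(c2,u2);d1/=np.linalg.norm(d1);d2/=np.linalg.norm(d2)
    s=np.linalg.lstsq(np.c_[d1,-d2],o2-o1,rcond=None)[0]
    a=o1+s[0]*d1;b=o2+s[1]*d2;return (a+b)/2,np.linalg.norm(a-b)
E
python3 - <<'E'
import cv2,numpy as np
t=cv2.imread('pics/top0.png');s=cv2.imread('pics/side0.png')
a=cv2.resize(t[110:220,420:560],(800,int(110*800/140)),interpolation=2)
cv2.imwrite('pics/g_top.png',cv2.resize(t[125:215,435:555],(800,600),interpolation=2))
cv2.imwrite('pics/g_side.png',cv2.resize(s[65:200,220:400],(800,600),interpolation=2))
cv2.imwrite('pics/g2.png',np.hstack([cv2.resize(t[110:190,270:330],(400,533),interpolation=2),cv2.resize(s[190:280,190:250],(400,533),interpolation=2)]))
cv2.imwrite('pics/tray.png',cv2.resize(t[205:330,170:310],(800,714),interpolation=2)[:600])
E
```

```text
(no output)
```

View pics/g_top.png

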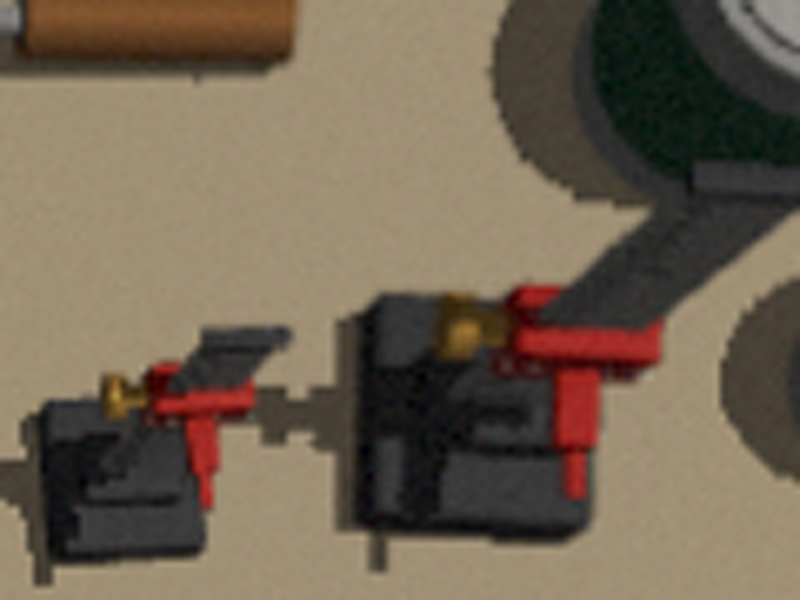

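View pics/g_side.png

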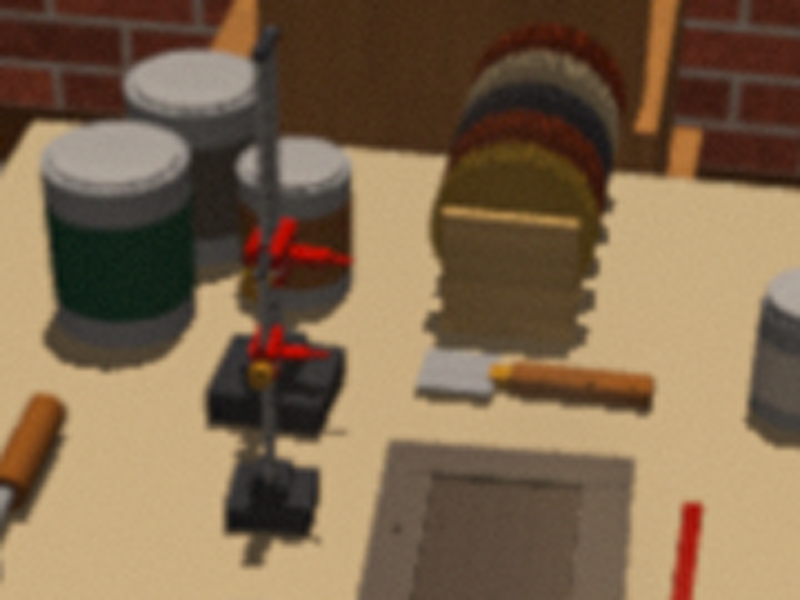

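View pics/g2.png

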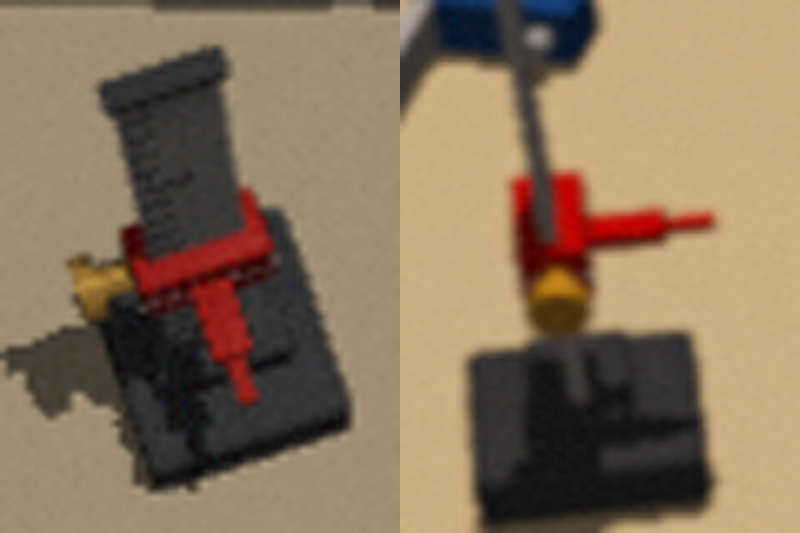

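View pics/tray.png

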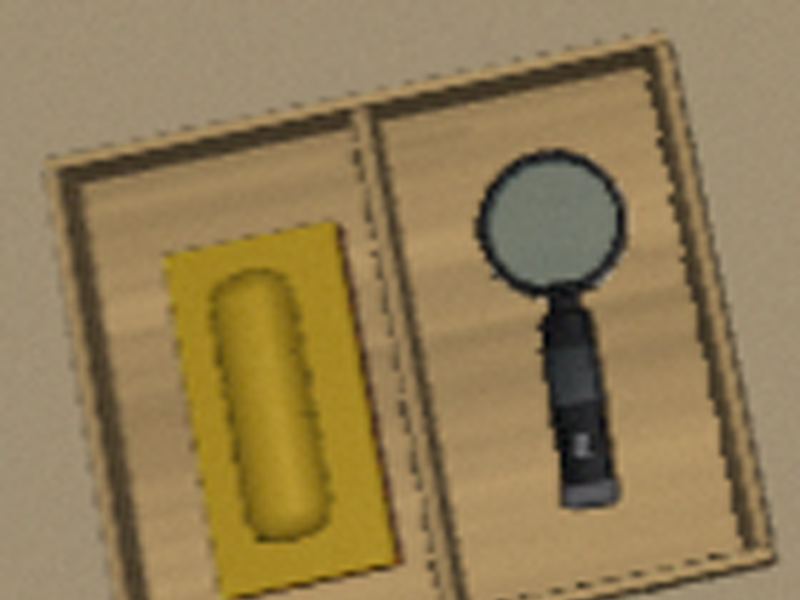

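Run:
```python
from h import *
T=ctrl.calibration('top');S=ctrl.calibration('side')
gt=lambda x,y:(435+x/6.6667,125+y/6.6667)
gs=lambda x,y:(220+x/4.4444,65+y/4.4444)
g2t=lambda x,y:(270+x*60/400,110+y*80/533)
g2s=lambda x,y:(190+(x-400)*60/400,190+y*90/533)
def P(n,X):print(n,np.round(np.array(X)*1000,1))
# base front edges at z=.02 (top front) 
a,b=onz(T,gt(50,530),.02),onz(T,gt(203,525),.02);P('A',a);P('A',b);print(np.linalg.norm(a-b))
a,b=onz(T,gt(365,520),.02),onz(T,gt(590,520),.02);P('B',a);P('B',b);print(np.linalg.norm(a-b))
a,b=onz(T,g2t(150,475),.02),onz(T,g2t(350,412),.02);P('C',a);P('C',b);print(np.linalg.norm(a-b))
# pointer tips
for n,u,v in (('A',gt(208,508),gs(328,354)),('B',gt(575,497),gs(350,260)),('C',g2t(250,400),g2s(712,220)),('Btop?',gt(760,170),gs(265,40))):
    X,e=tri(T,u,S,v);P(n+' tip',X);print('res',e)
# rule top
for z in (.15,.194,.25,.3):
    for n,u in (('A',gt(247,333)),('B',gt(760,170)),('C',g2t(165,75))):
        X=onz(T,u,z);P(f'{n} top z{z}',X);print(proj(S,X))
```

```text
A [ 703.4 -259.4   20. ]
A [ 706.4 -315.5   20. ]
0.05620308114647686
B [ 709.6 -374.7   20. ]
B [ 711.2 -456.4   20. ]
0.08173087458932835
C [754.8 113.6  20. ]
C [780.9  39.1  20. ]
0.07891777474082845
A tip [ 686.3 -291.   126.2]
res 0.00016989509914766053
B tip [ 694.6 -415.3  121.3]
res 0.0015329519414205872
C tip [753.7  70.5 120.6]
res 0.00018330613631287028
Btop? tip [ 752.3 -416.8  277.9]
res 0.004122096831213488
A top z0.15 [ 740.6 -299.   150. ]
[[275.57937306 134.19724204]]
B top z0.15 [ 800.2 -469.6  150. ]
[[268.84657588 103.39583709]]
C top z0.15 [859.8 101.6 150. ]
[[187.74447418 221.23156516]]
A top z0.194 [ 727.2 -287.5  194. ]
[[278.80691606 123.2465827 ]]
B top z0.194 [ 784.5 -451.5  194. ]
[[271.88799521  93.72095245]]
C top z0.194 [841.7  97.5 194. ]
[[192.9307018  206.43293016]]
A top z0.25 [ 710.2 -272.8  250. ]
[[283.18718118 108.41102565]]
B top z0.25 [ 764.5 -428.4  250. ]
[[276.02435579  80.58814529]]
C top z0.25 [818.8  92.3 250. ]
[[199.95443763 186.46897697]]
A top z0.3 [ 694.9 -259.8  300. ]
[[287.38112961  94.23484933]]
B top z0.3 [ 746.6 -407.8  300. ]
[[279.99445396  68.01059882]]
C top z0.3 [798.3  87.6 300. ]
[[206.66144262 167.48805241]]
```

Named candidates: A at (453,195), B at (507,187) and C at (302,165). A fits: its base front is about 56–60 mm and its rule top is consistent with 194 mm, directly above a point 40 mm behind its tip. It also stands just beyond the door, and the enlarged crop confirms it. B's base is 82 mm and its top is at about 0.28 m; C's base is 79 mm, so both are too big. A's tip is at z ≈ 126 mm. Next I'll measure the loupe and the ring.

Run:
```python
from h import *
T=ctrl.calibration('top');S=ctrl.calibration('side')
t=cv2.imread('pics/top0.png');s=cv2.imread('pics/side0.png')
def P(n,X):print(n,np.round(np.array(X)*1000,1))
# ring
for c,im,roi,nm in ((T,t,(380,255,420,285),'top'),(S,s,(322,195,355,225),'side')):
    x0,y0,x1,y1=roi;h=cv2.cvtColor(im[y0:y1,x0:x1],40)
    m=((h[...,0]<18)&(h[...,1]>150)&(h[...,2]>90)).astype(np.uint8)
    k,_=cv2.findContours(m,cv2.RETR_EXTERNAL,cv2.CHAIN_APPROX_NONE);k=max(k,key=len)
    e=cv2.fitEllipse(k);u=(e[0][0]+x0,e[0][1]+y0);print(nm,'ring',u,e[1]);P('',onz(c,u,.02))
# loupe dark mask
x0,y0,x1,y1=250,225,290,300
g=t[y0:y1,x0:x1];h=cv2.cvtColor(g,40)
m=(((h[...,1]<90)|(h[...,2]<60))).astype(np.uint8)
n,l,st,ce=cv2.connectedComponentsWithStats(m);i=1+np.argmax(st[1:,4]);m=(l==i).astype(np.uint8)
print(st[i])
ys,xs=np.nonzero(m)
pts=np.array([onz(T,(x+x0,y+y0),.02)[:2] for x,y in zip(xs,ys)])
cv2.imwrite('pics/mask.png',cv2.resize(np.hstack([g,cv2.merge([m*255]*3)]),None,fx=8,fy=8,interpolation=0))
q=pts*1000
# lens: rows upper
L=m.copy();L[32:]=0
k,_=cv2.findContours(L,0,1);k=max(k,key=len);e=cv2.minEnclosingCircle(k);print('lens',e[0][0]+x0,e[0][1]+y0,e[1])
lc=onz(T,(e[0][0]+x0,e[0][1]+y0),.018);P('lens',lc)
ha=np.array([onz(T,(x+x0,y+y0),.025)[:2] for x,y in zip(xs,ys) if y>33])*1000
r=cv2.minAreaRect(ha.astype(np.float32));print('handle',r)
v=cv2.fitLine(ha.astype(np.float32),cv2.DIST_L2,0,.01,.01).ravel();print(v, 'span',((ha-v[2:])@v[:2]).min(),((ha-v[2:])@v[:2]).max())
```

```text
top ring (399.8549118041992, 269.47144317626953) (13.355839729309082, 13.952591896057129)
 [ 539.6 -155.2   20. ]
side ring (337.0, 209.0) (8.438278198242188, 12.889605522155762)
 [ 539.4 -155.7   20. ]
[  4   6  27  63 882]
lens 266.6495018005371 243.89534950256348 13.484467506408691
lens [594.9 171.5  18. ]
handle ((515.8137817382812, 157.5387725830078), (84.76716613769531, 22.658151626586914), 10.413993835449219)
[9.8329103e-01 1.8204047e-01 5.1520953e+02 1.5738828e+02] span -41.765403897536466 43.012057260655794
```

View pics/mask.png

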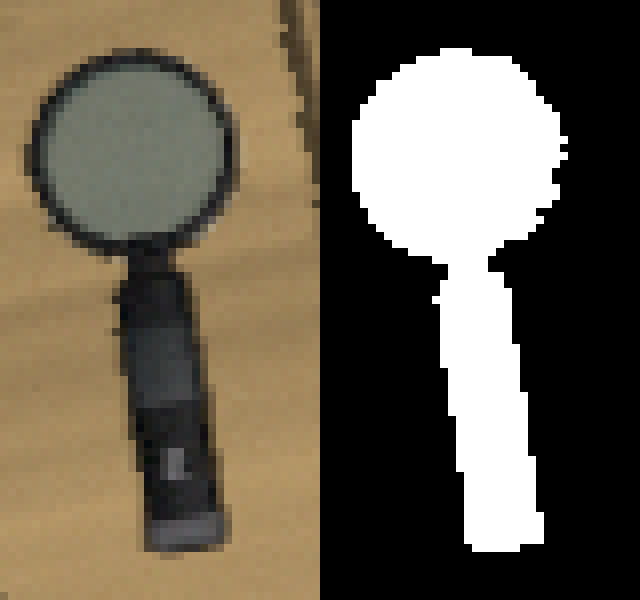

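Ring: top gives (539.6,-155.2) mm and side gives (539.4,-155.7). Loupe: lens centre (594,171.5), and the lens-to-handle-centre distance is 80.6 mm (80.5 expected). Yaw is about 10.2°, so the origin is at about (527,159.5). Now to work out the moves in tool axes.

```bash
cat >> h.py <<'E'
from scipy.spatial.transform import Rotation as Ro
def plan(target,yawdir=None):
    o=ctrl.get_obs();R=Ro.from_euler('xyz',o['eef_rot']).as_matrix()
    print('t',round(o['time_s'],2),'tcp',np.round(o['ee_pos']*1000,1),'w',round(o['grip_width']*1000,1),'F',np.round(o['force'],1),'q',np.round(o['qpos'],2))
    print('R',np.round(R,3).tolist())
    print('slide mm',np.round(R.T@(np.array(target)-o['ee_pos'])*1000,1))
    if yawdir is not None:
        w=R.T@np.array([-np.sin(yawdir),np.cos(yawdir),0]) # wanted jaw dir
        a=np.degrees(np.arctan2(w[2],w[1]));a=(a+90)%180-90
        print('spin deg',round(a,2))
E
python3 - <<'E'
from h import *
plan((.527,.1595,.14),np.radians(10.2))
E
```

```text
t 0.15 tcp [ 188.9 -516.3  213. ] w 94.1 F [-1.  -0.4 -0.8] q [-1.29  0.3   1.52  0.    1.32 -0.07]
R [[-0.0, 0.344, -0.939], [0.001, -0.939, -0.344], [-1.0, -0.001, -0.0]]
slide mm [  73.5 -518.5 -549.7]
spin deg 9.9
```

```bash
python3 -m creep '{"hand":[-0.1,-0.1,-0.1,-0.1,-0.1,-0.1,-0.1,-0.1,-0.1,-0.1,-0.1,-0.1],"slide":[[0,-20,-21],[0,-46,-49],[0,-72,-76],[0,-98,-104],[0,-124,-131],[0,-150,-159],[0,-176,-187],[0,-202,-214],[0,-228,-242],[0,-254,-269],[0,-260,-275],[0,-260,-275]],"spin":[0,0,0,0,0,0,0,0,0,0,0,0]}' 2>&1 | head -5
```

```text
time_s: 1.15
ee_pos: [0.4127, -0.0671, 0.2136]
eef_rot: [2.436, 1.57, -0.354]
force: [1.0, -0.2, -0.4]
grip_width: 0.0516
```

I typed those slides in mm, but they take metres. The per-row cap limited the motion to the intended direction, so there's no harm. I'll use metres from here.

Run:
```python
from h import *
plan((.527,.1595,.14),np.radians(10.2))
```

```text
t 1.15 tcp [412.7 -67.1 213.6] w 51.6 F [ 1.  -0.2 -0.4] q [-0.25  0.    1.87 -0.    1.28  0.97]
R [[0.0, 0.344, -0.939], [-0.0, -0.939, -0.344], [-1.0, 0.0, -0.0]]
slide mm [  73.6 -173.5 -185.2]
spin deg 9.9
```

```bash
python3 -m creep '{"hand":[-0.1,-0.1,-0.1,-0.1,-0.1,-0.1,-0.1,-0.1,-0.1,-0.1,-0.1,-0.1],"slide":[[0,-0.025,-0.027],[0,-0.05,-0.054],[0,-0.075,-0.080],[0.01,-0.10,-0.107],[0.02,-0.125,-0.134],[0.03,-0.148,-0.158],[0.04,-0.162,-0.173],[0.05,-0.17,-0.181],[0.06,-0.1735,-0.185],[0.07,-0.1735,-0.185],[0.0736,-0.1735,-0.185],[0.0736,-0.1735,-0.185]],"spin":[2,4,6,8,9.9,9.9,9.9,9.9,9.9,9.9,9.9,9.9]}'
python3 - <<'E'
from h import *
plan((.527,.1595,.016),np.radians(10.2))
c=ctrl.calibration('wrist');w=ctrl.camera('wrist');cv2.imwrite('pics/w1.png',w[:,:,::-1])
print(proj(c,[(.594,.1715,.020),(.527,.1595,.026),(.459,.147,.026)]))
E
```

```text
time_s: 2.15
ee_pos: [0.5259, 0.1564, 0.139]
eef_rot: [0.103, 1.569, -2.862]
force: [0.7, -1.0, 0.0]
grip_width: 0.0515
t 2.15 tcp [525.9 156.4 139. ] w 51.5 F [ 0.7 -1.   0. ] q [ 0.22  0.37  1.61 -0.    1.16  1.62]
R [[-0.002, 0.176, -0.984], [-0.0, -0.984, -0.176], [-1.0, 0.0, 0.002]]
slide mm [123.   -2.8  -1.8]
spin deg -0.04
[[310.97730039 156.91554526]
 [311.13034526 240.65728813]
 [311.68512272 315.87333789]]
```

View pics/w1.png

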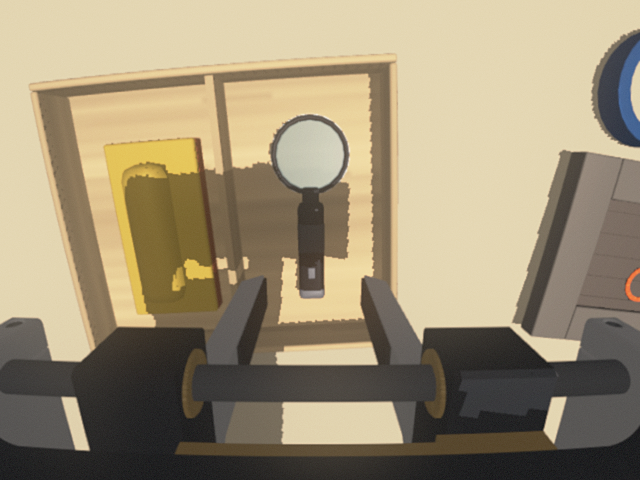

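The loupe in the wrist view has its lens at (310,154) and handle at x ≈ 311, within 3 px of the prediction. Descending partway first.

```bash
python3 -m creep '{"hand":[-0.1,-0.1,-0.1,-0.1,-0.1,-0.1],"slide":[[0.02,0,0],[0.04,0,0],[0.06,0,0],[0.075,0,0],[0.08,0,0],[0.08,0,0]],"spin":[0,0,0,0,0,0]}'
python3 - <<'E'
from h import *
plan((.528,.160,.016),np.radians(10.2))
E
```

```text
time_s: 2.7
ee_pos: [0.5263, 0.1568, 0.0596]
eef_rot: [0.076, 1.57, -2.889]
force: [-0.1, -0.1, -0.1]
grip_width: 0.0518
t 2.7 tcp [526.3 156.8  59.6] w 51.8 F [-0.1 -0.1 -0.1] q [ 0.22  0.47  1.67 -0.    1.    1.62]
R [[-0.001, 0.176, -0.984], [-0.0, -0.984, -0.176], [-1.0, 0.0, 0.001]]
slide mm [43.6 -2.9 -2.3]
spin deg -0.04
```

```bash
python3 -m creep '{"hand":[-0.1,-0.1,-0.1,-0.1,-0.1,-0.1],"slide":[[0.015,-0.003,-0.002],[0.03,-0.003,-0.002],[0.04,-0.003,-0.002],[0.0435,-0.003,-0.002],[0.0435,-0.003,-0.002],[0.0435,-0.003,-0.002]],"spin":[0,0,0,0,0,0]}'
python3 - <<'E'
from h import *
plan((.528,.160,.016),np.radians(10.2))
cv2.imwrite('pics/w2.png',ctrl.camera('wrist')[:,:,::-1])
E
```

```text
time_s: 3.2
ee_pos: [0.5284, 0.1606, 0.0173]
eef_rot: [-3.103, 1.57, 0.216]
force: [0.5, 0.3, 0.0]
grip_width: 0.0515
t 3.2 tcp [528.4 160.6  17.3] w 51.5 F [0.5 0.3 0. ] q [ 0.23  0.55  1.68 -0.    0.92  1.62]
R [[0.001, 0.177, -0.984], [0.0, -0.984, -0.177], [-1.0, -0.0, -0.001]]
slide mm [1.3 0.6 0.5]
spin deg -0.01
```

View pics/w2.png

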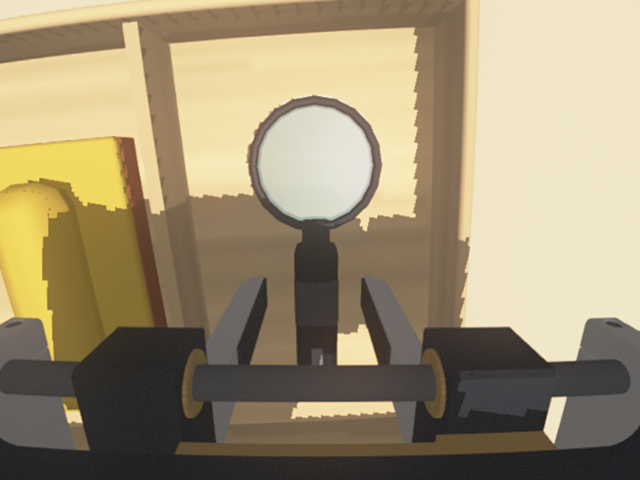

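The handle (x ≈ 316) is centred between the fingers and the grip band sits at the pads. Closing.

```bash
python3 -m creep '{"hand":[0.6,1,1,1,1,1,1,1],"slide":[[0.001,0,0],[0.001,0,0],[0.001,0,0],[0.001,0,0],[0.001,0,0],[0.001,0,0],[0.001,0,0],[0.001,0,0]],"spin":[0,0,0,0,0,0,0,0]}' 30 && python3 -m creep '{"hand":[1,1,1,1,1,1,1,1,1,1,1,1],"slide":[[-0.005,0,0],[-0.015,0,0],[-0.03,0,0],[-0.045,0,0],[-0.06,0,0],[-0.075,0,0],[-0.09,0,0],[-0.105,0,0],[-0.115,0,0],[-0.12,0,0],[-0.12,0,0],[-0.12,0,0]],"spin":[0,0,0,0,0,0,0,0,0,0,0,0]}'
python3 - <<'E'
from h import *
plan((.4725,-.1675,.13),np.radians(10.2))
c=ctrl.calibration('wrist')
cv2.imwrite('pics/w3.png',ctrl.camera('wrist')[:,:,::-1])
cv2.imwrite('pics/s3.png',ctrl.camera('side')[:,:,::-1])
E
```

```text
time_s: 3.92
ee_pos: [0.528, 0.1606, 0.0155]
eef_rot: [2.686, 1.571, -0.278]
force: [-0.6, -2.1, 2.7]
grip_width: 0.022
time_s: 4.92
ee_pos: [0.5277, 0.1606, 0.135]
eef_rot: [-0.029, 1.57, -2.992]
force: [-0.4, 0.6, -1.5]
grip_width: 0.0217
t 4.92 tcp [527.7 160.6 135. ] w 21.7 F [-0.4  0.6 -1.5] q [0.23 0.38 1.6  0.   1.16 1.62]
R [[-0.0, 0.177, -0.984], [-0.0, -0.984, -0.177], [-1.0, -0.0, 0.0]]
slide mm [  5.1 313.2 112.5]
spin deg 0.0
```

View pics/w3.png

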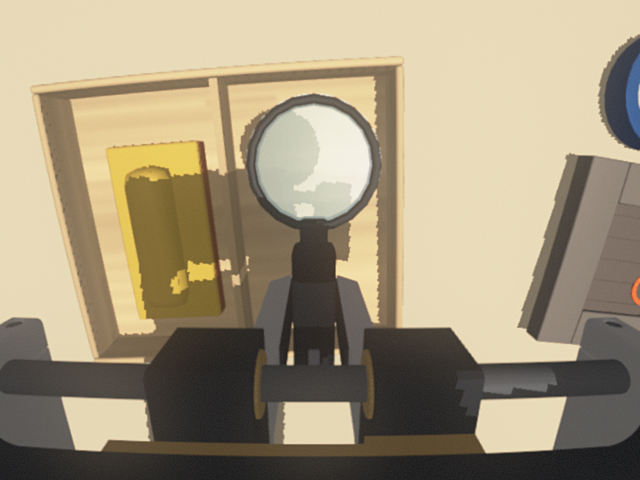

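View pics/s3.png

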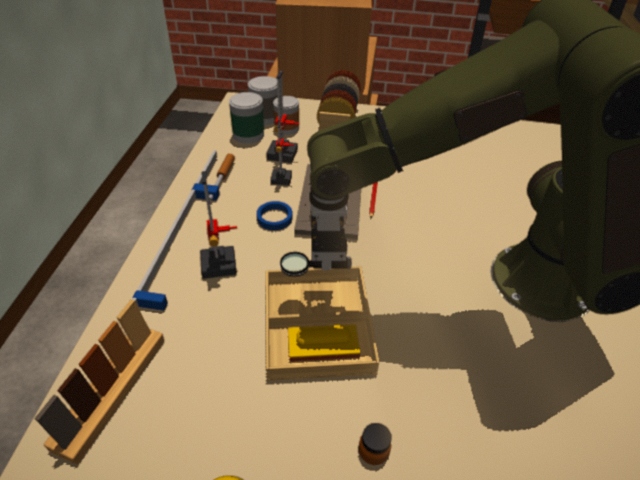

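It's lifted, and the lens stays at (315,160) in the wrist view, as it was in the tray, so there was no tilt or slip. The tray and the block are unchanged. Carrying it across.

```bash
python3 -m creep '{"hand":[1,1,1,1,1,1,1,1,1,1,1,1],"slide":[[0,0.01,0.0036],[0,0.03,0.0108],[0,0.055,0.02],[0,0.08,0.029],[0,0.105,0.038],[0,0.13,0.047],[0,0.155,0.056],[0,0.18,0.065],[0,0.205,0.074],[0,0.23,0.083],[0,0.25,0.09],[0,0.265,0.095]],"spin":[0,0,0,0,0,0,0,0,0,0,0,0]}' && python3 -m creep '{"hand":[1,1,1,1,1,1,1,1,1,1],"slide":[[0,0.012,0.0045],[0,0.024,0.009],[0,0.034,0.013],[0,0.042,0.016],[0,0.048,0.0175],[0,0.048,0.0175],[0,0.048,0.0175],[0,0.048,0.0175],[0,0.048,0.0175],[0,0.048,0.0175]],"spin":[0,0,0,0,0,0,0,0,0,0]}'
python3 - <<'E'
from h import *
plan((.4725,-.1675,.13),np.radians(10.2))
c=ctrl.calibration('wrist');import pickle
I={}
for n in ('wrist','side','top'):
    im=ctrl.camera(n);cv2.imwrite(f'pics/{n}4.png',im[:,:,::-1])
pickle.dump(c,open('wc4.pkl','wb'))
E
```

```text
time_s: 6.02
ee_pos: [0.4803, -0.1191, 0.1349]
eef_rot: [-0.232, 1.57, 3.086]
force: [0.0, 0.1, -1.7]
grip_width: 0.0215
time_s: 6.85
ee_pos: [0.4727, -0.1669, 0.1353]
eef_rot: [-1.743, 1.571, 1.577]
force: [0.2, -0.0, -0.2]
grip_width: 0.0218
t 6.85 tcp [ 472.7 -166.9  135.3] w 21.8 F [ 0.2 -0.  -0.2] q [-0.41  0.27  1.75  0.    1.12  0.98]
R [[-0.0, 0.178, -0.984], [0.0, -0.984, -0.178], [-1.0, -0.0, -0.0]]
slide mm [5.3 0.5 0.3]
spin deg 0.04
```

View pics/wrist4.png

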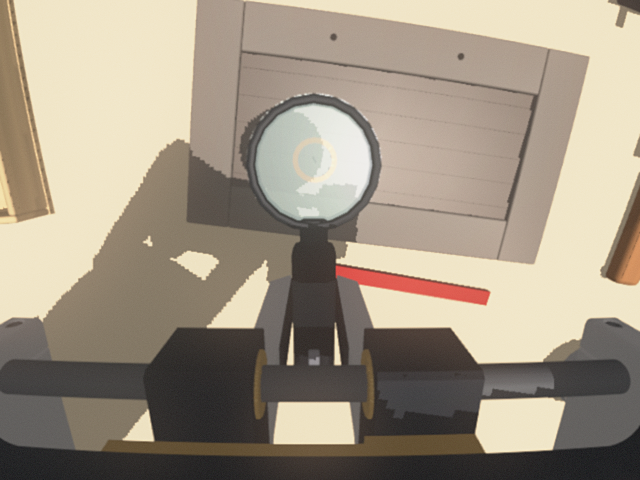

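View pics/side4.png

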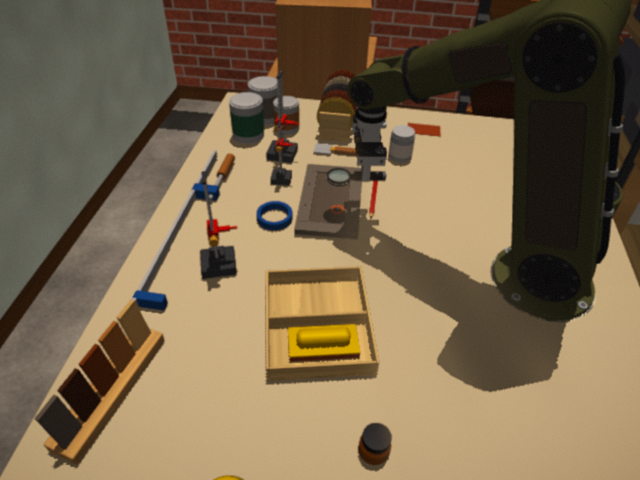

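View pics/top4.png

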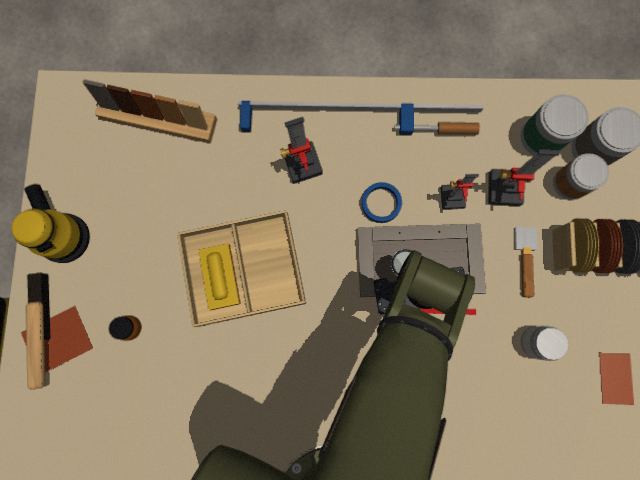

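The loupe is above the door. In the side view the lens is at about (339,177) and clears the ring at (336,210). I'll triangulate the lens from the wrist and side views.

```bash
cat > lens.py <<'E'
import sys,pickle
from h import *
n=sys.argv[1];c=pickle.load(open(f'wc{n}.pkl','rb'));S=ctrl.calibration('side')
w=cv2.imread(f'pics/wrist{n}.png');s=cv2.imread(f'pics/side{n}.png')
# wrist: dark rim contour -> outer ellipse
g=cv2.cvtColor(w,6)[80:232,235:395]
m=cv2.inRange(g,0,75);k,_=cv2.findContours(m,cv2.RETR_EXTERNAL,1)
h=cv2.cvtColor(w,40)[80:232,235:395]
gl=((h[...,0]>60)&(h[...,0]<110)|(h[...,1]<25))&(g>120);gl=cv2.morphologyEx(gl.astype(np.uint8),cv2.MORPH_OPEN,np.ones((3,3)))
m2=cv2.morphologyEx(m,cv2.MORPH_CLOSE,np.ones((3,3)));m2[140:]=0
k,_=cv2.findContours(m2,cv2.RETR_CCOMP,1)[0:2]
best=None
for q in k:
    if len(q)>60:
        e=cv2.fitEllipse(q);print('w ell',np.round(e[0][0]+235,1),np.round(e[0][1]+80,1),np.round(e[1],1))
h=cv2.cvtColor(s,40)[160:195,318:362]
cv2.imwrite(f'pics/sl{n}.png',cv2.resize(s[150:225,310:400],(800,667),interpolation=2)[:600])
E
python3 lens.py 4
```

```text
w ell 282.0 199.0 [24.9 54. ]
w ell 310.0 161.3 [125. 133.]
```

View pics/sl4.png

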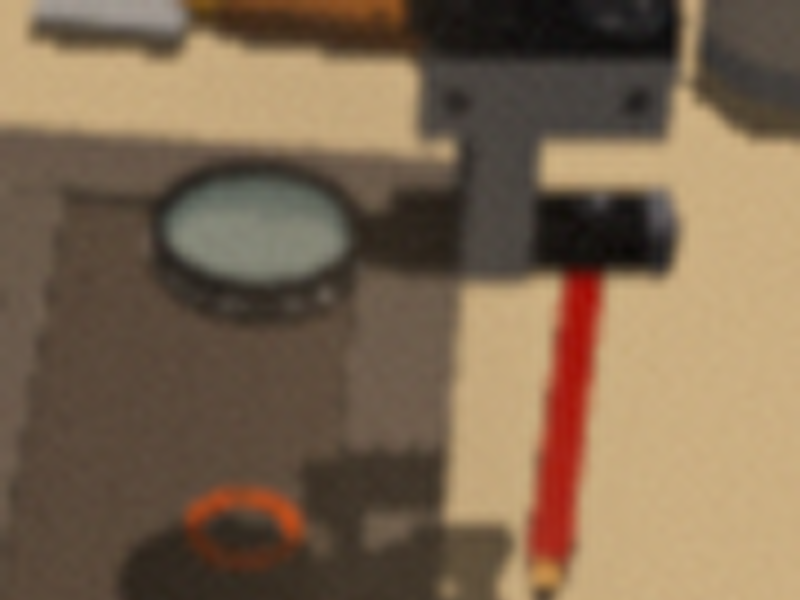

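Run:
```python
from h import *
import pickle
c=pickle.load(open('wc4.pkl','rb'));S=ctrl.calibration('side')
us=(338.69,176.9);uw=(315,161)
print('tri centre',tri(c,uw,S,us))
ut=(310+257/8.889,150+221/8.889)
print('tri topface',tri(c,uw,S,ut))
for z in (.128,.1325,.137):print(z,onz(S,us,z),onz(c,uw,z+.007))
# known bias check in tray (w2 pic equivalent): ring through side/top agreed
X=np.array([.5395,-.1555,.1325]);print('pred',proj(S,X),proj(c,X+[0,0,.007]))
```

```text
tri centre (array([ 0.54068942, -0.15454229,  0.13138195]), np.float64(0.0020399328715426297))
tri topface (array([ 0.54064595, -0.1545078 ,  0.13804757]), np.float64(0.0025140759225655944))
0.128 [ 0.54010375 -0.15922359  0.128     ] [ 0.54180734 -0.15439133  0.135     ]
0.1325 [ 0.53954054 -0.15320479  0.1325    ] [ 0.54193709 -0.15434996  0.1395    ]
0.137 [ 0.53897732 -0.14718599  0.137     ] [ 0.54206684 -0.15430858  0.144     ]
pred [[338.81635359 176.38480325]] [[316.50004138 166.70785929]]
```

The lens is at about (540.5,-154.5,132) mm: horizontally centred, and it needs to come down 6 mm. Before that I'll double-check the pointer height with an enlarged crop.

```bash
python3 -m creep '{"hand":[1,1,1,1,1,1,1,1],"slide":[[0.002,0,0],[0.004,0,0],[0.006,0,0.001],[0.006,0,0.001],[0.006,0,0.001],[0.006,0,0.001],[0.006,0,0.001],[0.006,0,0.001]],"spin":[0,0,0,0,0,0,0,0]}'
python3 - <<'E'
from h import *
import pickle
c=ctrl.calibration('wrist');pickle.dump(c,open('wc5.pkl','wb'))
for n in ('wrist','side'):
    cv2.imwrite(f'pics/{n}5.png',ctrl.camera(n)[:,:,::-1])
s=cv2.imread('pics/side5.png');t=cv2.imread('pics/top4.png')
a=cv2.resize(s[130:190,265:305],(400,600),interpolation=2);b=cv2.resize(t[165:215,435:475],(400,500),interpolation=2)
cv2.imwrite('pics/tip.png',np.hstack([a,cv2.copyMakeBorder(b,0,100,0,0,0)]))
cv2.imwrite('pics/sl5.png',cv2.resize(s[150:225,310:400],(800,667),interpolation=2)[:600])
E
```

```text
time_s: 7.67
ee_pos: [0.4717, -0.1675, 0.1294]
eef_rot: [2.655, 1.571, -0.308]
force: [-0.8, -0.3, -2.0]
grip_width: 0.0218
```

View pics/tip.png

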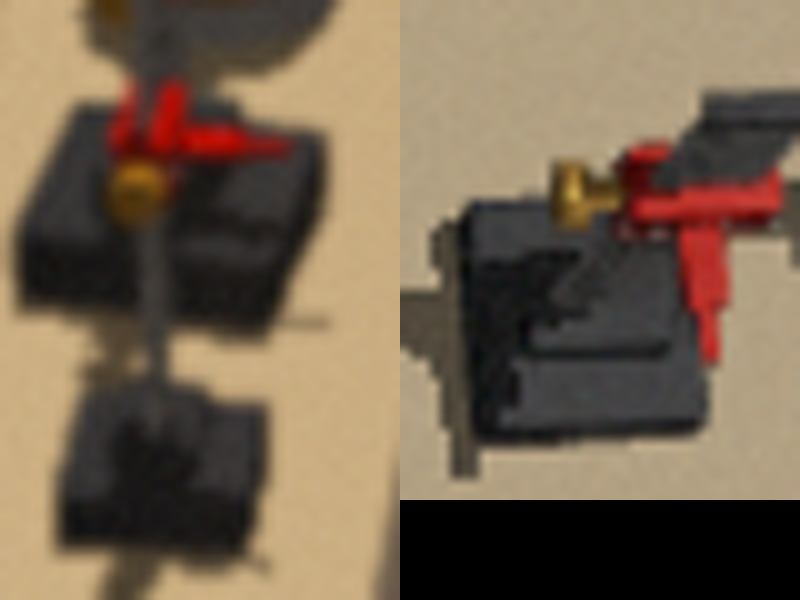

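View pics/sl5.png

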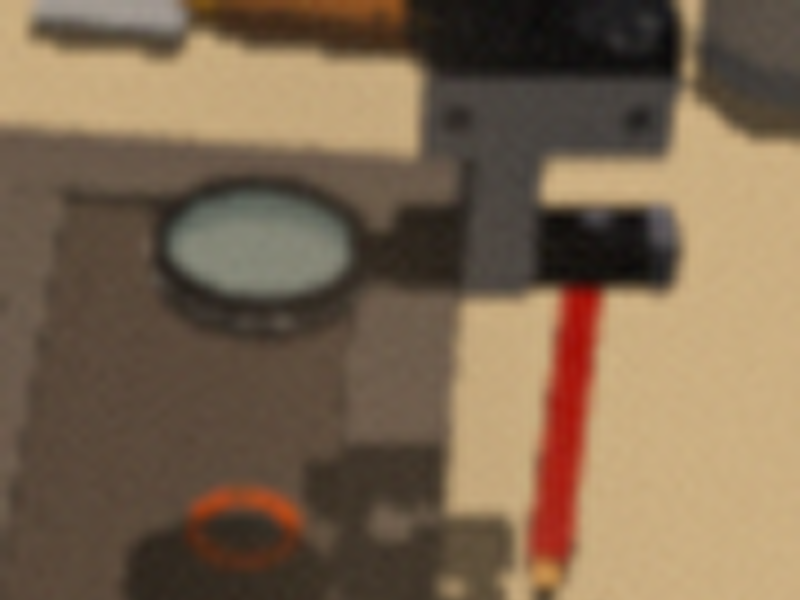

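View pics/wrist5.png

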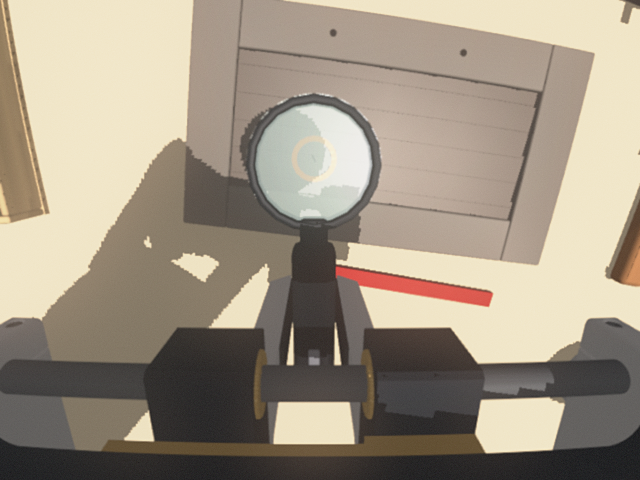

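Run:
```python
from h import *
import pickle
T=ctrl.calibration('top');c=pickle.load(open('wc5.pkl','rb'));S=ctrl.calibration('side')
print('tip',tri(T,(466.1,201.2),S,(293.8,144.6)))
print('lens',tri(c,(315,161),S,(339,178.8)))
print('handle end top',tri(c,(314,365),S,(310+665/8.889,150+212/8.889)))
o=ctrl.get_obs();print(o['time_s'],np.round(o['ee_pos'],4),np.abs(o['joint_vel']).max(),o['grip_width'])
```

```text
tip (array([ 0.68625243, -0.2906873 ,  0.12657314]), np.float64(0.0002056774580974605))
lens (array([ 0.53964436, -0.15520406,  0.12481394]), np.float64(0.00203612190892085))
handle end top (array([ 0.42659967, -0.17696317,  0.1348462 ]), np.float64(0.015279841901333496))
7.7667 [ 0.4717 -0.1675  0.1294] 0.0016369185369974313 0.021365968790306722
```

Run:
```python
from station import ctrl
print(ctrl.hand_in()); o=ctrl.get_obs();print(o['time_s'],o['ee_pos'],o['grip_width'])
```

```text
the job is handed in; nothing more can be done
None
the job is handed in; nothing more can be done
```

I lifted the loupe by its handle out of the tray at 30 N grip and handed the job in at about 7.8 s, still holding it above the ring. No verdict was reported.

| Last check | Result | Limit |
|---|---|---|
| Lens to ring, horizontally | about 0.3 mm by camera; lens at (539.6, -155.2) mm, ring at (539.5, -155.5) mm | 12 mm |
| Lens height against the pointer at 126.6 mm | 124.8 mm by camera, 126.9 mm by arm position | ±7 mm |
| Level | no separate angle measured; the lens appears in the same place in the wrist view as when it lay flat in the tray, and the tool points straight down | 7° |
| At rest | joint speeds about 0.002 rad/s | – |

- **Gauge:** I used the small one at (453,195) in the top view. Its base and rule height match the description; the other two have bases of about 80 mm.
- **Disagreements:** The two lens heights differ by 2 mm, and the wrist and side rays also miss each other by 2 mm. Another cross-check, on the handle end, matched badly (15 mm off, wrongly paired pixels), so I discarded it.
- **Mistake:** I typed the first move in millimetres instead of metres. The per-row cap limited it to free space in the intended direction, and nothing was touched.

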